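# Close a sample transport canister

## Task

The white canister standing in the blue holder has its sample tubes in it and needs closing. Take its loose red screw lid from the desk, set it level on the mouth and, pressing only lightly, turn it backwards (anticlockwise from above) until you feel it drop into the thread; then screw it down clockwise until it is fully home against its stop, and let go. Don't force it: don't bear down hard while feeling for the thread, don't twist the canister round in its holder, and leave the tube rack, the tape roll and the closed canister where they are.

Things in the scene. Friction and masses are not known exactly. Their poses are not given: they have to be found in the camera images.
- lid: The loose red screw lid: 64 mm across, 28 mm high, ribbed round its side, about 60 g, lying open side down. Origin: centre of its lower (open) edge; z up through its flat top. Hollow 24 mm deep, 60 mm wide inside, with four small inward lugs at 90 degrees, 5 to 9 mm above the lower edge (their bearing is not marked).
- mouth (a point): Fixed point on the canister's axis level with the top of the soft black seal ring round its open mouth, 142 mm above the desk; z up. White canister: 56 mm across, neck 46 mm, 57 mm over four short thread ridges whose bearing is not marked. The lid's lower edge is 20 to 16 mm below here while riding on the ridges, 24 once dropped in (seal just touched), 26.5 fully home.
- canister (a joint): Twist of the canister in the holder's rubber-lined pocket (rad): 0 at first, clockwise from above positive; it slips at about 1.2 N m. Turned backwards the lid drops within a quarter turn, into gaps 8 degrees wide; then 70 to 80 degrees clockwise to its stop ribs, the last 45 squeezing the seal (5 N/mm, 12 N at home, 0.4 N m). Clockwise before the drop it only jams on the ribs.
- full_canister: A canister like the other but already closed with its red lid: 64 mm across, 134 mm high, loose on the desk. Origin: centre of its underside. To be left alone.
- tape_roll: Roll of brown packing tape lying flat: 100 mm across, 48 mm high. Origin: centre of its underside. To be left alone.
- tube_rack: Blue rack with white-capped sample tubes, 115 by 200 mm (x by y), 96 mm high over the caps. Origin: centre of its underside. To be left alone.
There are look-alikes about, which are no part of the job. Leave any green or pink look-alike of the part that bears mouth alone.

How it is judged:
By the outcome, as a careful person would: the job done as asked, in the order asked, and still so for the second after the job is handed in, with the robot touching nothing.
It also fails if it takes over 61 s, if anything falls off the work surface, if the arm or the gripper's body presses on something with over 40 N, if the wrist force passes 120 N, or if a joint passes its speed limit or range.

## Robot

A 6-joint arm with a two-finger parallel gripper is mounted at the origin on the work surface. World frame = base frame: x ahead of the robot, y to its left, z up, the work surface at z = 0. Lengths are in mm, angles in degrees, forces in N, time in s.
With the tool pointing down it reaches from about 350 to 725 mm from the base axis. Payload 6 kg.
Tool frame: the origin (TCP) lies midway between the tips of the shut fingers; the grasp point (between the pads) lies 19 mm behind it; z points along the fingers, y is the line along which they close (so a half turn about z gives the same grasp; the last joint's range is limited). The gripper opens to 85 mm and grips with 20 to 120 N. Pads are 22 mm wide; open, the fingers measure 114 mm over their backs; the gripper's body (76 mm by 85 mm) begins 54 mm behind the grasp point. The pads swing forward as they close: fully open they stand 13 mm farther back than shut.
Start: joints at [87.817, 2.303, 4.859, 0, -92.561, -19.12], TCP at [217.949, 558.992, 231.261] pointing down, gripper open.
Joint ranges: [-146.85, 146.85], [-73.84, 115.35], [-62.03, 85.46], [-188.31, 113.3], [-161.28, -10.13], [-171.36, 171.36]. Speed limits (degrees/s): [147.25, 147.25, 172.46, 180, 180, 180].

## Interface

Orientations are given as a 3x3 rotation matrix whose columns are the frame's x, y, z axes.
In Python, from station import sense, camera, hand_in, boxes_of, outline_of gives the robot as it stands.
- The arm moves only by the shell command python3 -m inch 'ROWS'. ROWS is text: rows parted by semicolons, each of 7 numbers parted by spaces: the closure, from -1 (fully open) to 1 (shut), then the shift along the world's x, y, z in cm, then the turn, a rotation vector about the world's x, y, z in degrees. A call has 1 to 8 rows; each row shifts and turns the commanded pose from where the row before left it; what a row does not reach is not made up. A row lasts 1/12 s, in which the tool goes at most 41.7 mm and 7.16 degrees, less where a joint would pass 70% of its speed; a pose out of reach is approached as far as the arm can. A call with a gripper value outside its range is refused whole. The fingers move at their own pace and stop on an object; the grip force is fixed at half the most. Time passes only in rows, so rows that do not move let the fingers close. It gives the time, the measured TCP pose, the force, the opening and the grip force at its end, in the units of the state.
- sense(): the state, without advancing time (a new reading comes with each control period).
- camera(name): name is "scene" or "top" or "wrist"; returns a dict with "frame" (400x640x3 uint8, blue, green, red), "K" (3x3 intrinsics, pixels), "rvec" (rotation vector, rad) and "tvec" (3), from world to camera coordinates, as OpenCV has them. Camera axes: x right, y down, z forward; pixel columns grow to the right and rows downward; lengths in mm; the calibration is good to about 2 mm. A picture is of the moment at which its call begins. There is no depth.
- hand_in(): hands the job in; it is judged then, once.
Trained networks look in the newest picture that a camera, given by its name, has taken for a name from the list of things; names that differ only in an ending like _2 or _b are one class to them, and where a whole thing is asked for, a point or a joint stands for the part that bears it (a point fixed in the world has none). Each returns a list of dicts, best first, with "conf" (0 to 1); they miss things now and then, are a little off and sometimes report something else, mostly with a low value. They report only what shows in the picture. A call takes as long as a camera call. They do not tell look-alikes from the thing itself.
- boxes_of(camera, target): "at" ([x, y, z] in mm, in the coordinates of the camera as it stood for that picture, good to about 4 mm: the middle of the surface that is visible of it).
- outline_of(camera, target): "pixels" (400x640 bool, what is visible of it).
The state is a dict: "time": time; "qpos": joint angles; "joint_velocities": joint speeds; "tau": joint torques, N m; "eef_pos": TCP position; "tool_rot": TCP orientation; "wrist_force": force on the tool from outside, world axes, zero at the start; "moment": the same for the moment, N m; "width": opening from 0.0 (shut) to 1.0 (fully open); "finger_force": force on a finger pad.
Only numpy, scipy, OpenCV 4.12 (cv2) and the standard library are available. Lean on these libraries where they do the work, as an engineer would, in place of code of your own. Each camera call takes 0.05 s, during which the arm holds its last target. There are 200 camera calls.

## Working session

There is one attempt and no reset: what is moved stays moved. The work goes in short steps, Python scripts to look and compute and a shell command to move; the robot and the scene stay as the last step left them, time stands still between calls to the robot, and variables do not carry over. Pictures are saved under pics/ and viewed, at most 10 in all, crops included, and the job is handed in when it is done.

```bash
ls; mkdir -p pics
cat > h.py <<'E'
import numpy as np, cv2
from station import sense, camera, boxes_of, outline_of
def toworld(c,p):
    R=cv2.Rodrigues(np.array(c["rvec"],float))[0]; return R.T@(np.array(p,float)-np.array(c["tvec"],float).ravel())
def ray(c,u,v,z):
    R=cv2.Rodrigues(np.array(c["rvec"],float))[0]; t=np.array(c["tvec"],float).ravel()
    o=-R.T@t; d=R.T@np.linalg.solve(np.array(c["K"],float),[u,v,1]); return o+d*(z-o[2])/d[2]
def proj(c,p):
    return cv2.projectPoints(np.array([p],float),np.array(c["rvec"],float),np.array(c["tvec"],float),np.array(c["K"],float),None)[0].ravel()
E
python3 - <<'E'
from h import *
np.set_printoptions(precision=1,suppress=True)
for n in("top","scene"):
    c=camera(n); cv2.imwrite(f"pics/{n}0.png",c["frame"])
    for t in("lid","mouth","full_canister","tape_roll","tube_rack"):
        for b in boxes_of(n,t): print(n,t,round(b["conf"],2),toworld(c,b["at"]),proj(c,toworld(c,b["at"])))
s=sense();print(s["time"],s["eef_pos"],s["tool_rot"],s["wrist_force"],s["width"])
E
```

```text
pics
top lid 0.89 [ 511.9 -204.2   28.9] [415.6 211.1]
top mouth 0.84 [583.6 -11.9  55.4] [348.5 183.1]
top mouth 0.71 [817.   60.6  54.9] [324.1  99.4]
top mouth 0.63 [376.7 -30.9  56.4] [354.1 258.7]
top tape_roll 0.92 [506.5 265.4  52.1] [247.1 208.8]
top tube_rack 0.87 [261.1 346.4  41.9] [215.1 297.9]
top tube_rack 0.32 [584.1 -10.1  54.9] [347.8 182.9]
scene lid 0.58 [ 523.3 -208.    25.1] [266.6 283.4]
scene mouth 0.85 [614.9 -46.5  54.7] [321.8 247.7]
scene mouth 0.69 [389.1 -42.3  55.6] [258.9 218. ]
scene mouth 0.6 [821.2  44.5  53.8] [399.  252.7]
scene full_canister 0.83 [ 363.9 -267.8  114.7] [200.9 260.3]
scene tape_roll 0.73 [515.1 248.   29.7] [335.7 177.8]
scene tube_rack 0.75 [277.8 317.9  44.1] [288.3 142.4]
0.6 [217.9 559.  231.3] [[ 0.9 -0.4 -0. ]
 [-0.4 -0.9 -0. ]
 [ 0.   0.  -1. ]] [0.9 0.1 0.4] 0.9990161538296877
```

View pics/top0.png

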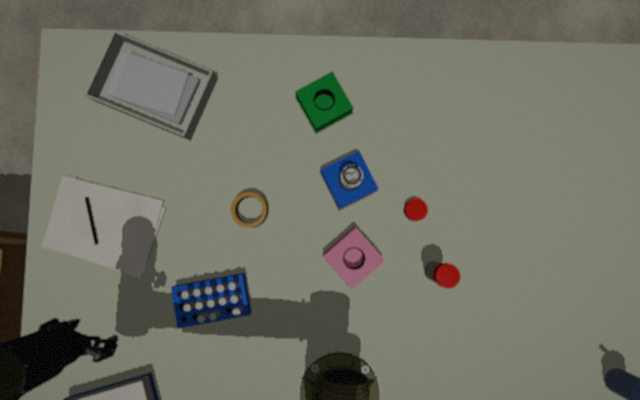

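View pics/scene0.png

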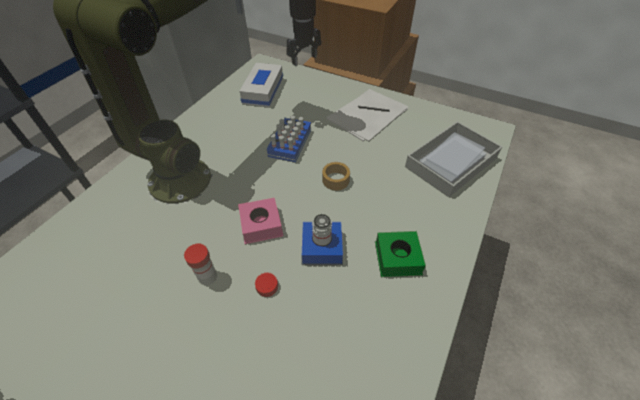

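The top view shows the canister in the blue holder, with its mouth near (350,174). The loose lid is at (416,209) and the closed canister at (447,275). The scene view agrees, with the lid at (266,284) and the mouth near (322,220). The green and pink holders are look-alikes.

Run:
```python
from h import *
np.set_printoptions(precision=1,suppress=True)
c=camera("top"); boxes_of("top","lid")
for t,z in(("lid",28),("mouth",142),("full_canister",134)):
    for o in outline_of("top",t):
        m=o["pixels"]; v,u=np.nonzero(m); print(t,round(o["conf"],2),m.sum(),u.mean(),v.mean(),u.min(),u.max(),v.min(),v.max(),ray(c,u.mean(),v.mean(),z))
print(ray(c,350,173,142), ray(c,447,275,134)); print(proj(c,[580,-20,142]),proj(c,[580,-20,50]))
f=cv2.resize(c["frame"][140:300,300:480],None,fx=4,fy=4,interpolation=cv2.INTER_CUBIC)[:600,:720]
cv2.imwrite("pics/topcrop.png",f)
```

```text
lid 0.66 414 415.25845410628017 209.80676328502415 404 427 199 220 [ 515.4 -203.6   28. ]
mouth 0.85 1997 353.02203304957436 257.6629944917376 323 383 228 287 [385.3 -20.6 142. ]
mouth 0.74 2139 323.7470780738663 102.11079943899018 295 352 72 132 [781.6  61.8 142. ]
mouth 0.62 1598 347.78535669586984 180.9136420525657 320 377 152 209 [579.1  -3.9 142. ]
full_canister 0.8 715 442.372027972028 274.0027972027972 424 460 262 288 [ 348.5 -248.6  134. ]
[599.5  -9.1 142. ] [ 346.2 -260.4  134. ]
[354.1 180.7] [351.2 184.7]
```

View pics/topcrop.png

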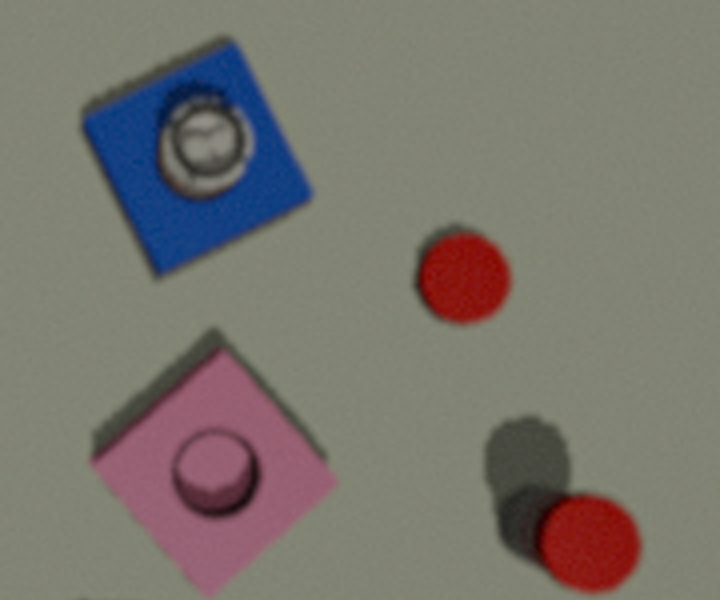

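The mouth ring centre is at about (351.6,175) px, which gives about (594,-13) at z=142. The lid centre is at (415.6,209) px, about (517,-204). I'll move above the lid, turning the tool by -69° so the last joint has range for the screwing.

```bash
A="x"; python3 -m inch '-1 1.5 -3.8 0 0 0 -3.4;-1 1.5 -3.8 0 0 0 -3.4;-1 1.5 -3.8 0 0 0 -3.4;-1 1.5 -3.8 0 0 0 -3.4;-1 1.5 -3.8 0 0 0 -3.4;-1 1.5 -3.8 0 0 0 -3.4;-1 1.5 -3.8 0 0 0 -3.4;-1 1.5 -3.8 0 0 0 -3.4' && python3 -m inch '-1 1.5 -3.8 0 0 0 -3.4;-1 1.5 -3.8 0 0 0 -3.4;-1 1.5 -3.8 0 0 0 -3.4;-1 1.5 -3.8 0 0 0 -3.4;-1 1.5 -3.8 0 0 0 -3.4;-1 1.5 -3.8 0 0 0 -3.4;-1 1.5 -3.8 0 0 0 -3.4;-1 1.5 -3.8 0 0 0 -3.4' && python3 -m inch '-1 1.5 -3.8 -0.8 0 0 -3.4;-1 1.5 -3.8 -0.8 0 0 -3.4;-1 1.5 -3.8 -0.8 0 0 -3.4;-1 1.5 -3.8 -0.8 0 0 -3.4;-1 0 0 0 0 0 0'
cat >> h.py <<'E'
np.set_printoptions(precision=2,suppress=True)
def red(c,z):
    hsv=cv2.cvtColor(c["frame"],cv2.COLOR_BGR2HSV); m=(((hsv[...,0]<8)|(hsv[...,0]>172))&(hsv[...,1]>150)&(hsv[...,2]>50)).astype(np.uint8)
    n,l,s,ce=cv2.connectedComponentsWithStats(m)
    for i in range(1,n):
        if s[i,4]>150:
            h=cv2.convexHull(np.argwhere(l==i)[:,::-1].astype(np.int32)); (x,y),r=cv2.minEnclosingCircle(h); e=cv2.fitEllipse(h)
            print("red",s[i],ce[i],"ell",e,ray(c,*ce[i],z),ray(c,*e[0],z))
def st():
    s=sense(); print("t",s["time"],"p",np.array(s["eef_pos"]),"q",np.array(s["qpos"]),"F",np.array(s["wrist_force"]),"M",np.array(s["moment"]),"w",s["width"],s["finger_force"]); print(np.array(s["tool_rot"]).round(4).tolist())
E
python3 - <<'E'
from h import *
c=camera("wrist"); cv2.imwrite("pics/w1.png",c["frame"]); red(c,28)
for b in boxes_of("wrist","lid"): print(b["conf"],toworld(c,b["at"]))
st()
R=cv2.Rodrigues(np.array(c["rvec"],float))[0]; print("cam",-R.T@np.array(c["tvec"]).ravel())
E
```

```text
time: 1.52
eef_pos: [338.1, 253.2, 231.6]
tool_rot: [[0.661, -0.75, 0.001], [-0.75, -0.661, 0.001], [-0.0, -0.001, -1.0]]
wrist_force: [1.1, 0.1, 0.3]
width: 0.999
finger_force: 0.0
time: 2.18
eef_pos: [458.2, -51.2, 231.7]
tool_rot: [[0.244, -0.97, 0.001], [-0.97, -0.244, 0.0], [-0.0, -0.001, -1.0]]
wrist_force: [1.0, 0.7, 0.4]
width: 0.997
finger_force: 0.0
time: 2.6
eef_pos: [517.6, -206.1, 194.9]
tool_rot: [[0.003, -1.0, -0.007], [-1.0, -0.003, -0.0], [0.0, 0.007, -1.0]]
wrist_force: [-1.7, 2.3, -1.9]
width: 1.002
finger_force: 0.0
red [ 553   68   87  105 7438] [599.82 121.46] ell ((605.463134765625, 120.06007385253906), (92.1555404663086, 117.20001983642578), 45.74163055419922) [ 261.07 -252.99   28.  ] [ 256.23 -254.25   28.  ]
red [ 286  136   65   66 3367] [318.07 168.55] ell ((318.03997802734375, 168.42318725585938), (65.03972625732422, 66.02509307861328), 153.18362426757812) [ 516.83 -208.92   28.  ] [ 516.86 -209.04   28.  ]
0.66 [ 516.45 -209.48   27.48]
t 2.7 p [ 517.55 -202.46  197.67] q [ -0.66  -4.36  -5.2   -0.01 -89.34   1.19] F [0.35 0.33 0.43] M [ 0.01 -0.02 -0.  ] w 0.9967463031471931 0.0
[[0.0092, -1.0, -0.0032], [-1.0, -0.0092, 0.0001], [-0.0002, 0.0032, -1.0]]
cam [ 518.67 -282.15  337.17]
```

View pics/w1.png

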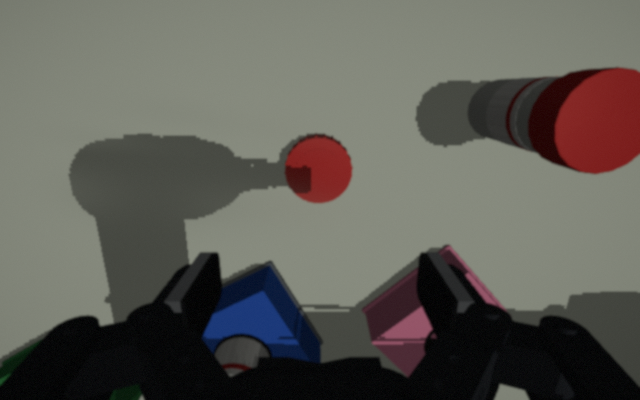

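The wrist view shows the lid at (318,168) px, about (516.8,-208.5). The closed canister is well off to the right, and the grippers and holders are clear of the lid. I'll go lower and re-measure.

```bash
python3 -m inch '-1 0 -0.1 -3.2 0 0 0;-1 0 -0.1 -3.2 0 0 0;-1 0 0 -3.2 0 0 0;-1 0 0 -2.4 0 0 0;-1 0 0 0 0 0 0;-1 0 0 0 0 0 0'
python3 - <<'E'
from h import *
c=camera("wrist"); cv2.imwrite("pics/w2.png",c["frame"]); red(c,28); red(c,14)
for b in boxes_of("wrist","lid"): print(b["conf"],toworld(c,b["at"]))
st()
E
```

```text
time: 3.2
eef_pos: [517.7, -202.2, 79.8]
tool_rot: [[0.014, -1.0, -0.001], [-1.0, -0.014, -0.001], [0.001, 0.001, -1.0]]
wrist_force: [0.1, -0.2, 1.2]
width: 0.997
finger_force: 0.0
red [ 271  152  100  103 7517] [322.   204.54] ell ((320.04754638671875, 203.9480743408203), (99.78319549560547, 102.67266845703125), 0.09339889138936996) [ 515.54 -209.84   28.  ] [ 516.73 -210.2    28.  ]
red [ 271  152  100  103 7517] [322.   204.54] ell ((320.04754638671875, 203.9480743408203), (99.78319549560547, 102.67266845703125), 0.09339889138936996) [ 515.31 -204.91   14.  ] [ 516.59 -205.3    14.  ]
0.85 [ 515.19 -209.55   30.46]
0.45 [577.98 -90.28  12.94]
t 3.3 p [ 519.4  -202.79   82.39] q [ -0.64  -2.43 -15.48   0.07 -76.72   1.41] F [0.39 0.28 1.04] M [-0.01 -0.01  0.02] w 1.003075713973586 0.0
[[0.0137, -0.9999, 0.0041], [-0.9999, -0.0137, -0.0013], [0.0014, -0.0041, -1.0]]
```

View pics/w2.png

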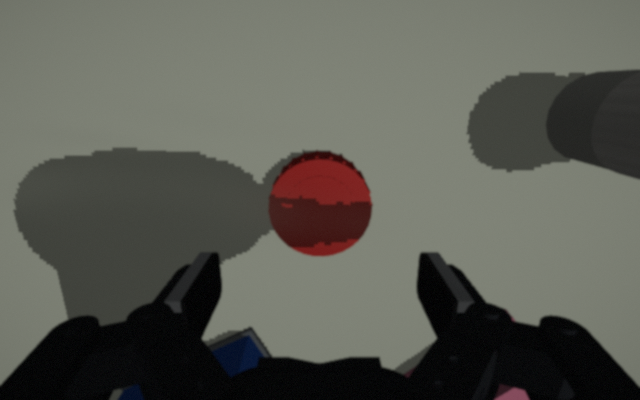

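The lid top spans u 270–371 and its near edge is at v 255, so its centre is at about (516.7,-208.5). I'll shift and descend around it.

```bash
python3 -m inch '-1 -0.1 -0.55 -2 0 0 0;-1 0 0 -2.5 0 0 0;-1 0 0 -2 0 0 0;-1 0 0 -1 0 0 0;-1 0 0 0 0 0 0;-1 0 0 0 0 0 0'
python3 - <<'E'
from h import *
st()
c=camera("wrist"); cv2.imwrite("pics/w3.png",c["frame"]); red(c,28)
st()
E
```

```text
time: 3.8
eef_pos: [518.0, -208.7, 6.1]
tool_rot: [[0.013, -1.0, 0.002], [-1.0, -0.013, -0.001], [0.001, -0.002, -1.0]]
wrist_force: [-0.2, -0.7, 1.2]
width: 1.002
finger_force: 0.0
t 3.8 p [ 517.98 -208.68    6.11] q [ -1.31   1.21 -20.17   0.06 -68.52   2.02] F [-0.21 -0.68  1.23] M [-0.    0.    0.06] w 1.0017820557320356 0.0
[[0.0128, -0.9999, 0.0018], [-0.9999, -0.0128, -0.001], [0.001, -0.0018, -1.0]]
red [  245   204   153   145 16680] [321.73 279.21] ell ((322.25946044921875, 277.4142761230469), (141.7335968017578, 154.56527709960938), 74.28107452392578) [ 516.52 -210.05   28.  ] [ 516.32 -210.88   28.  ]
t 3.85 p [ 518.4  -208.78    6.68] q [ -1.31   1.18 -20.14   0.06 -68.51   2.02] F [-0.21 -0.49 -0.27] M [-0.02 -0.04 -0.06] w 1.0013435520942868 0.0
[[0.0128, -0.9999, 0.003], [-0.9999, -0.0128, -0.0011], [0.0011, -0.003, -1.0]]
```

```bash
python3 -m inch '-1 0 0 -0.9 0 0 0;-1 0 0 0 0 0 0;1 0 0 0 0 0 0;1 0 0 0 0 0 0;1 0 0 0 0 0 0;1 0 0 0 0 0 0'; python3 -m inch '1 0 0 0 0 0 0;1 0 0 0 0 0 0;1 0 0 0 0 0 0'
python3 - <<'E'
from h import *
st()
c=camera("wrist"); cv2.imwrite("pics/w4.png",c["frame"]); red(c,28)
E
```

```text
time: 4.35
eef_pos: [517.5, -208.7, -3.9]
tool_rot: [[0.012, -1.0, 0.001], [-1.0, -0.012, -0.001], [0.001, -0.001, -1.0]]
wrist_force: [-0.1, -0.7, 3.3]
width: 0.726
finger_force: 65.6
time: 4.6
eef_pos: [517.5, -208.7, -3.9]
tool_rot: [[0.012, -1.0, 0.001], [-1.0, -0.012, -0.001], [0.001, -0.001, -1.0]]
wrist_force: [0.3, -0.1, 4.9]
width: 0.727
finger_force: 65.7
t 4.6 p [ 517.55 -208.68   -3.88] q [ -1.32   1.75 -20.72   0.03 -67.45   2.02] F [ 0.26 -0.11  4.9 ] M [0.2  0.11 0.  ] w 0.7268592875982298 65.65811708103865
[[0.0124, -0.9999, 0.0013], [-0.9999, -0.0124, -0.0006], [0.0006, -0.0013, -1.0]]
red [  237   215   164   149 18946] [320.17 291.05] ell ((319.8772277832031, 288.6368408203125), (155.36447143554688, 166.61634826660156), 79.4411392211914) [ 516.77 -211.14   28.  ] [ 516.9  -212.18   28.  ]
```

View pics/w4.png

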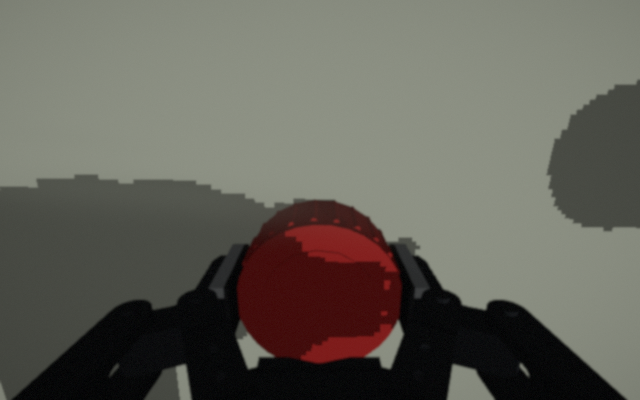

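The lid is gripped between the pads, with its top disc at u 237–402, v 224–363 and centred on the fingers. I'll lift and go to where the wrist camera sees the mouth.

```bash
python3 -m inch '1 0 0 2 0 0 0;1 0 0 4 0 0 0;1 0 0 4 0 0 0;1 0 0 4 0 0 0;1 0 0 4 0 0 0;1 0 0 3 0 0 0' && python3 -m inch '1 0.97 3.45 0.3 0 0 0;1 0.97 3.45 0.3 0 0 0;1 0.97 3.45 0.3 0 0 0;1 0.97 3.45 0.3 0 0 0;1 0.97 3.45 0.3 0 0 0;1 0.97 3.45 0.3 0 0 0;1 0.97 3.45 0.3 0 0 0;1 0.97 3.45 0.3 0 0 0' && python3 -m inch '1 0 0 0 0 0 0;1 0 0 0 0 0 0;1 0 0 0 0 0 0;1 0 0 0 0 0 0'
python3 - <<'E'
from h import *
c=camera("wrist"); cv2.imwrite("pics/w5.png",c["frame"]); 
st(); red(c,0)
for b in boxes_of("wrist","mouth"): print(b["conf"],toworld(c,b["at"]))
R=cv2.Rodrigues(np.array(c["rvec"],float))[0]; print("cam",-R.T@np.array(c["tvec"]).ravel(),c["K"])
E
```

```text
time: 5.15
eef_pos: [517.0, -208.7, 208.5]
tool_rot: [[0.012, -1.0, 0.002], [-1.0, -0.012, -0.0], [0.001, -0.002, -1.0]]
wrist_force: [1.4, -0.1, -1.2]
width: 0.725
finger_force: 65.6
time: 5.82
eef_pos: [594.4, 69.4, 228.5]
tool_rot: [[0.012, -1.0, -0.002], [-1.0, -0.012, 0.0], [-0.0, 0.002, -1.0]]
wrist_force: [-0.3, -0.0, -0.7]
width: 0.725
finger_force: 65.7
time: 6.15
eef_pos: [594.3, 66.7, 228.8]
tool_rot: [[0.011, -1.0, -0.001], [-1.0, -0.011, -0.0], [0.0, 0.001, -1.0]]
wrist_force: [-0.9, -0.2, -0.8]
width: 0.727
finger_force: 65.7
t 6.2 p [594.32  66.51 229.04] q [ 25.56   2.02   4.33  -0.01 -92.35 -24.94] F [ 0.87  0.67 -0.62] M [-0.01 -0.03  0.05] w 0.722758534661704 65.66542137879878
[[0.011, -0.9999, -0.0005], [-0.9999, -0.011, -0.0001], [0.0001, 0.0005, -1.0]]
red [  237   215   165   149 19149] [320.19 291.31] ell ((320.6893615722656, 289.0000915527344), (154.7986297607422, 168.6984100341797), 77.84967803955078) [590.12 238.33   0.  ] [589.53 234.94   0.  ]
0.67 [808.27  51.03  57.25]
0.6 [385.73 -22.33  55.37]
cam [595.05  -9.34 371.15] [[336.88   0.   318.8 ]
 [  0.   336.88 191.95]
 [  0.     0.     1.  ]]
```

View pics/w5.png

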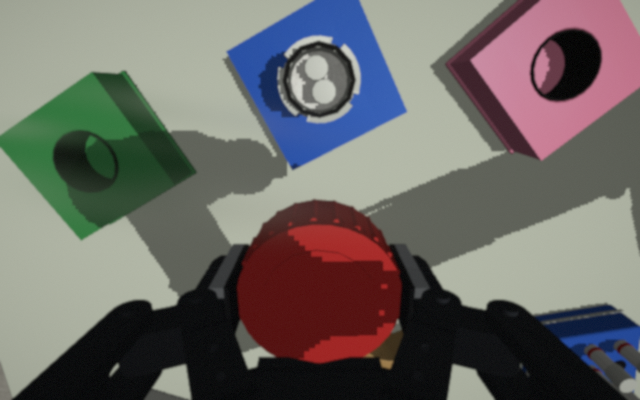

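The wrist view shows the open mouth ring at about (320,78) px, with the white ridges around it; the lid is still held. I'll fit circles by projecting candidates.

```bash
cat > fit.py <<'E'
from h import *
from scipy.optimize import least_squares
def circ(c,cx,cy,z,r):
    a=np.linspace(0,2*np.pi,73)[:-1]
    P=np.c_[cx+r*np.cos(a),cy+r*np.sin(a),np.full(72,z)]
    return cv2.projectPoints(P,np.array(c["rvec"],float),np.array(c["tvec"],float),np.array(c["K"],float),None)[0].reshape(-1,2)
E
python3 - <<'E'
from fit import *
c=camera("wrist"); f=c["frame"]; s=sense(); e=np.array(s["eef_pos"])
# lid top disc: left/right/near extents 237..402, bottom 363
zt=e[2]+3.9+28
def lidr(p):
    q=circ(c,p[0],p[1],zt,p[2]); return [q[:,0].min()-237,q[:,0].max()-402,q[:,1].max()-363,q[:,1].min()-224]
r=least_squares(lidr,[e[0],e[1],32]); print("lid top",r.x,"rel tcp",r.x[:2]-e[:2],r.fun)
# dark ring
g=cv2.cvtColor(f,cv2.COLOR_BGR2GRAY).astype(float)
def score(p,r,z=142):
    q=circ(c,p[0],p[1],z,r); return cv2.remap(g,q[:,0].astype(np.float32)[None],q[:,1].astype(np.float32)[None],cv2.INTER_LINEAR).mean()
p0=ray(c,320,78,142); print("p0",p0)
for r in(19,20,21,22,23):
    best=min((score((p0[0]+dx,p0[1]+dy),r),dx,dy) for dx in np.arange(-6,6.1,.5) for dy in np.arange(-6,6.1,.5)); print(r,best,p0[0]+best[1],p0[1]+best[2])
cv2.imwrite("pics/w5c.png",cv2.resize(f[20:140,250:400],None,fx=5,fy=5,interpolation=cv2.INTER_CUBIC))
E
```

```text
lid top [593.88  67.23  30.99] rel tcp [-0.54  0.76] [ 0.83 -0.83  1.04 -0.9 ]
p0 [594.11 -15.19 142.  ]
19 (np.float64(70.47108289930556), np.float64(3.5), np.float64(2.5)) 597.6117170523069 -12.690251433738979
20 (np.float64(52.85016547309028), np.float64(2.0), np.float64(2.5)) 596.1117170523069 -12.690251433738979
21 (np.float64(37.24909125434028), np.float64(1.0), np.float64(1.5)) 595.1117170523069 -13.690251433738979
22 (np.float64(41.220241970486114), np.float64(1.0), np.float64(1.5)) 595.1117170523069 -13.690251433738979
23 (np.float64(81.96462673611111), np.float64(6.0), np.float64(4.0)) 600.1117170523069 -11.190251433738979
```

View pics/w5c.png

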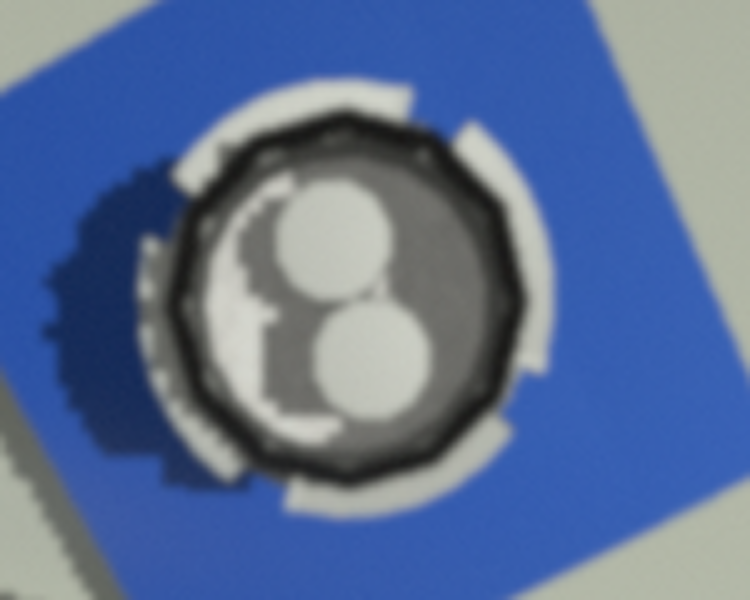

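The mouth ring centre is at (595.1,-13.7), and the top camera agrees with (594.5,-13). The lid in the hand sits at TCP+(-0.5,+0.8), so the TCP target is about (595.5,-14.3).

```bash
python3 -m inch '1 0.1 -2.7 -1 0 0 0;1 0 -2.7 -2 0 0 0;1 0 -2.68 -2 0 0 0;1 0 0 -2 0 0 0;1 0 0 0 0 0 0;1 0 0 0 0 0 0;1 0 0 0 0 0 0'
python3 - <<'E'
from h import *
st()
E
```

```text
time: 6.88
eef_pos: [596.1, -13.3, 161.0]
tool_rot: [[0.012, -1.0, 0.002], [-1.0, -0.012, -0.0], [0.0, -0.002, -1.0]]
wrist_force: [0.4, -0.3, 0.2]
width: 0.729
finger_force: 65.6
t 6.8833 p [596.09 -13.3  160.97] q [ 17.99   1.82  -2.96   0.05 -85.12 -17.29] F [ 0.42 -0.28  0.17] M [ 0.03 -0.03  0.01] w 0.728506068421072 65.63888539094478
[[0.0123, -0.9999, 0.0019], [-0.9999, -0.0123, -0.0002], [0.0002, -0.0019, -1.0]]
```

```bash
python3 -m inch '1 -0.05 -0.1 -1 0 0 0;1 0 0 -1 0 0 0;1 0 0 -0.7 0 0 0;1 0 0 0 0 0 0;1 0 0 0 0 0 0' ;python3 -m inch '1 0 0 -0.4 0 0 0;1 0 0 0 0 0 0;1 0 0 0 0 0 0'; python3 -m inch '1 0 0 -0.2 0 0 0;1 0 0 0 0 0 0;1 0 0 0 0 0 0'
```

```text
time: 7.3
eef_pos: [594.6, -14.2, 131.4]
tool_rot: [[0.012, -1.0, -0.002], [-1.0, -0.012, -0.001], [0.0, 0.002, -1.0]]
wrist_force: [-0.2, 0.3, -1.1]
width: 0.73
finger_force: 65.7
time: 7.55
eef_pos: [595.0, -14.4, 128.2]
tool_rot: [[0.012, -1.0, -0.0], [-1.0, -0.012, -0.0], [0.0, 0.0, -1.0]]
wrist_force: [0.4, -0.4, -1.4]
width: 0.728
finger_force: 65.7
time: 7.8
eef_pos: [595.1, -14.4, 126.3]
tool_rot: [[0.012, -1.0, 0.0], [-1.0, -0.012, -0.0], [0.0, -0.0, -1.0]]
wrist_force: [0.9, -0.7, -0.7]
width: 0.723
finger_force: 65.7
```

```bash
python3 -m inch '1 0 0 -0.2 0 0 0;1 0 0 0 0 0 0;1 0 0 0 0 0 0'; python3 -m inch '1 0 0 -0.1 0 0 0;1 0 0 0 0 0 0;1 0 0 0 0 0 0' | grep -E 'pos|wrist'; python3 -m inch '1 0 0 -0.1 0 0 0;1 0 0 0 0 0 0;1 0 0 0 0 0 0'| grep -E 'pos|wrist'
```

```text
time: 8.05
eef_pos: [595.0, -14.4, 124.1]
tool_rot: [[0.012, -1.0, -0.0], [-1.0, -0.012, -0.0], [0.0, 0.0, -1.0]]
wrist_force: [0.3, -0.8, -1.2]
width: 0.727
finger_force: 65.7
eef_pos: [595.0, -14.3, 123.2]
wrist_force: [0.6, -1.2, -1.5]
eef_pos: [595.0, -14.4, 122.2]
wrist_force: [0.5, -0.7, -1.3]
```

```bash
python3 -m inch '1 0 0 -0.1 0 0 0;1 0 0 0 0 0 0;1 0 0 0 0 0 0'| grep -E 'pos|wrist'; python3 -m inch '1 0 0 -0.1 0 0 0;1 0 0 0 0 0 0;1 0 0 0 0 0 0' | grep -E 'pos|wrist'; python3 -m inch '1 0 0 -0.1 0 0 0;1 0 0 0 0 0 0;1 0 0 0 0 0 0'| grep -E 'pos|wrist'
```

```text
eef_pos: [595.0, -14.3, 121.2]
wrist_force: [1.4, -1.0, 0.3]
eef_pos: [595.0, -14.3, 120.2]
wrist_force: [1.5, -2.1, -0.7]
eef_pos: [595.0, -14.4, 119.1]
wrist_force: [0.6, -2.1, -0.9]
```

```bash
python3 -m inch '1 0 0 -0.05 0 0 0;1 0 0 0 0 0 0;1 0 0 0 0 0 0'| grep -E 'pos|wrist'; python3 -m inch '1 0 0 -0.05 0 0 0;1 0 0 0 0 0 0;1 0 0 0 0 0 0' | grep -E 'pos|wrist'
python3 - <<'E'
from h import *
st()
E
```

```text
eef_pos: [595.1, -14.3, 118.8]
wrist_force: [-0.1, -1.8, -1.2]
eef_pos: [595.1, -14.3, 118.5]
wrist_force: [-0.6, -1.9, 1.1]
t 9.8 p [595.12 -14.33 118.5 ] q [ 17.9    2.51  -6.68   0.01 -80.79 -17.2 ] F [-0.61 -1.88  1.09] M [-0.51  0.11  0.01] w 0.7299990149660196 65.83237767219543
[[0.0122, -0.9999, 0.0002], [-0.9999, -0.0122, -0.0001], [0.0001, -0.0002, -1.0]]
```

```bash
python3 -m inch '1 0 0 -0.05 0 0 0;1 0 0 0 0 0 0;1 0 0 0 0 0 0'| grep -E 'pos|wrist'; python3 -m inch '1 0 0 -0.05 0 0 0;1 0 0 0 0 0 0;1 0 0 0 0 0 0' | grep -E 'pos|wrist'; python3 -m inch '1 0 0 0 0 0 3;1 0 0 0 0 0 3;1 0 0 0 0 0 0' | grep -E 'pos|wrist'
python3 - <<'E'
from h import *
st()
E
```

```text
eef_pos: [595.2, -14.3, 118.3]
wrist_force: [-2.1, -0.7, 3.9]
eef_pos: [595.2, -14.4, 118.2]
wrist_force: [-2.5, -1.1, 6.5]
eef_pos: [595.8, -14.3, 118.6]
wrist_force: [0.4, -0.9, 5.1]
t 10.55 p [595.84 -14.26 118.58] q [ 17.9    2.5   -6.7    0.04 -80.66 -11.04] F [ 0.42 -0.92  5.14] M [-0.39  0.07  0.11] w 0.7265505070587783 66.33192249108106
[[0.1196, -0.9928, 0.0025], [-0.9928, -0.1196, 0.0], [0.0003, -0.0025, -1.0]]
```

Contact is light, at about 6 N. I'll turn backwards in 3° steps, with a read-only guard that stops the chain if the force drops or grows.

```bash
cat > ok.py <<'E'
# read-only guard: exit 1 when the vertical force leaves the light-pressing band
from h import *
import sys
s=sense(); F=s["wrist_force"]; R=np.array(s["tool_rot"])
print("t %.2f z %.2f Fz %.1f Fxy %.1f %.1f Mz %.2f yaw %.1f xy %.1f %.1f"%(s["time"],s["eef_pos"][2],F[2],F[0],F[1],s["moment"][2],np.degrees(np.arctan2(R[1,0],R[0,0])),*s["eef_pos"][:2]))
sys.exit(not 2.0<F[2]<11)
E
cat > /dev/null; N=/dev/null
python3 -m inch '1 0 0 0 0 0 3;1 0 0 0 0 0 0' >$N; python3 ok.py && python3 -m inch '1 0 0 0 0 0 3;1 0 0 0 0 0 0' >$N; python3 ok.py && python3 -m inch '1 0 0 0 0 0 3;1 0 0 0 0 0 0' >$N; python3 ok.py
```

```text
t 10.72 z 118.78 Fz 6.3 Fxy -0.5 -1.5 Mz 0.05 yaw -80.1 xy 596.0 -14.3
t 10.88 z 118.89 Fz 7.1 Fxy -0.0 -1.1 Mz 0.06 yaw -77.1 xy 596.0 -14.3
t 11.05 z 119.04 Fz 7.4 Fxy 0.7 -0.2 Mz 0.06 yaw -74.1 xy 596.1 -14.3
```

```bash
N=/dev/null
python3 -m inch '1 0 0 0.01 0 0 3;1 0 0 0 0 0 0' >$N; python3 ok.py && python3 -m inch '1 0 0 0.01 0 0 3;1 0 0 0 0 0 0' >$N && python3 ok.py && python3 -m inch '1 0 0 0.01 0 0 3;1 0 0 0 0 0 0' >$N && python3 ok.py && python3 -m inch '1 0 0 0.01 0 0 3;1 0 0 0 0 0 0' >$N && python3 ok.py && python3 -m inch '1 0 0 0.01 0 0 3;1 0 0 0 0 0 0' >$N && python3 ok.py && python3 -m inch '1 0 0 0.01 0 0 3;1 0 0 0 0 0 0' >$N && python3 ok.py
```

```text
t 11.22 z 119.19 Fz 6.5 Fxy -0.4 -0.8 Mz 0.01 yaw -71.1 xy 596.1 -14.2
t 11.38 z 119.34 Fz 6.7 Fxy 0.7 -0.9 Mz 0.06 yaw -68.1 xy 596.2 -14.3
t 11.55 z 119.51 Fz 6.9 Fxy -1.0 0.4 Mz 0.05 yaw -65.1 xy 596.2 -14.2
t 11.72 z 119.66 Fz 7.6 Fxy -0.5 -0.3 Mz 0.08 yaw -62.1 xy 596.3 -14.1
t 11.88 z 119.79 Fz 7.0 Fxy -0.6 -1.1 Mz 0.05 yaw -59.1 xy 596.2 -14.1
t 12.05 z 120.00 Fz 7.9 Fxy 0.3 -0.6 Mz 0.08 yaw -56.1 xy 596.3 -14.2
```

```bash
N=/dev/null
python3 -m inch '1 0 0 0.01 0 0 3;1 0 0 0 0 0 0' >$N; python3 ok.py && python3 -m inch '1 0 0 0.02 0 0 3;1 0 0 0 0 0 0' >$N && python3 ok.py && python3 -m inch '1 0 0 0.01 0 0 3;1 0 0 0 0 0 0' >$N && python3 ok.py && python3 -m inch '1 0 0 0.01 0 0 3;1 0 0 0 0 0 0' >$N && python3 ok.py && python3 -m inch '1 0 0 0.01 0 0 3;1 0 0 0 0 0 0' >$N && python3 ok.py && python3 -m inch '1 0 0 0.01 0 0 3;1 0 0 0 0 0 0' >$N && python3 ok.py
```

```text
t 12.22 z 120.15 Fz 8.0 Fxy 0.5 -0.3 Mz 0.14 yaw -53.1 xy 596.4 -14.1
t 12.38 z 120.34 Fz 7.7 Fxy -0.7 -0.3 Mz 0.01 yaw -50.1 xy 596.4 -14.1
t 12.55 z 120.49 Fz 8.7 Fxy -0.1 0.1 Mz 0.13 yaw -47.1 xy 596.4 -14.1
t 12.72 z 120.62 Fz 8.4 Fxy -0.4 -0.5 Mz 0.07 yaw -44.1 xy 596.4 -14.1
t 12.88 z 120.77 Fz 7.9 Fxy -0.4 -0.3 Mz 0.11 yaw -41.1 xy 596.5 -14.1
t 13.05 z 120.95 Fz 8.2 Fxy 0.6 -0.4 Mz 0.08 yaw -38.1 xy 596.5 -14.1
```

```bash
N=/dev/null
python3 -m inch '1 0 0 0.02 0 0 3;1 0 0 0 0 0 0' >$N; python3 ok.py && python3 -m inch '1 0 0 0.01 0 0 3;1 0 0 0 0 0 0' >$N && python3 ok.py && python3 -m inch '1 0 0 0.01 0 0 2;1 0 0 0 0 0 0' >$N && python3 ok.py && python3 -m inch '1 0 0 0.01 0 0 2;1 0 0 0 0 0 0' >$N && python3 ok.py && python3 -m inch '1 0 0 0.01 0 0 2;1 0 0 0 0 0 0' >$N && python3 ok.py && python3 -m inch '1 0 0 0.01 0 0 2;1 0 0 0 0 0 0' >$N && python3 ok.py
```

```text
t 13.22 z 120.95 Fz 8.8 Fxy 0.1 0.9 Mz 0.12 yaw -35.1 xy 596.3 -14.0
t 13.38 z 120.75 Fz 7.7 Fxy 0.6 -0.8 Mz 0.11 yaw -32.1 xy 596.2 -14.1
t 13.55 z 120.26 Fz 4.6 Fxy 3.8 -2.5 Mz 0.11 yaw -30.2 xy 596.2 -14.1
t 13.72 z 119.50 Fz 1.3 Fxy 6.2 -3.4 Mz 0.17 yaw -28.3 xy 596.1 -14.2
```

The drop has begun. I'll follow it down here without turning.

```bash
N=/dev/null
cat > lo.py <<'E'
import sys
exec(open("ok.py").read().replace("sys.exit(not 2.0<F[2]<11)","sys.exit(not F[2]<9)"))
E
python3 -m inch '1 0 0 -0.1 0 0 0;1 0 0 0 0 0 0' >$N; python3 lo.py && python3 -m inch '1 0 0 -0.1 0 0 0;1 0 0 0 0 0 0' >$N && python3 lo.py && python3 -m inch '1 0 0 -0.1 0 0 0;1 0 0 0 0 0 0' >$N && python3 lo.py
```

```text
t 13.88 z 118.62 Fz 1.5 Fxy 5.7 -2.7 Mz 0.22 yaw -28.4 xy 596.4 -14.4
t 14.05 z 116.58 Fz -1.9 Fxy 5.4 -2.5 Mz -0.05 yaw -28.4 xy 595.6 -14.1
t 14.22 z 115.64 Fz -0.6 Fxy 5.4 -2.0 Mz 0.03 yaw -28.4 xy 595.7 -14.1
```

Dropping freely; z is 115.6 and I expect about 114 with the seal just touched.

```bash
N=/dev/null
python3 -m inch '1 0 0 -0.05 0 0 0;1 0 0 0 0 0 0' >$N; python3 lo.py && python3 -m inch '1 0 0 -0.05 0 0 0;1 0 0 0 0 0 0' >$N && python3 lo.py && python3 -m inch '1 0 0 -0.05 0 0 0;1 0 0 0 0 0 0' >$N && python3 lo.py&& python3 -m inch '1 0 0 -0.05 0 0 0;1 0 0 0 0 0 0' >$N && python3 lo.py
```

```text
t 14.38 z 115.38 Fz 0.8 Fxy 6.5 -1.3 Mz -0.01 yaw -28.4 xy 595.7 -14.1
t 14.55 z 115.04 Fz 1.7 Fxy 4.6 -0.8 Mz -0.03 yaw -28.3 xy 595.7 -14.2
t 14.72 z 114.60 Fz 2.5 Fxy 4.9 -1.8 Mz 0.01 yaw -28.3 xy 595.7 -14.2
t 14.88 z 114.11 Fz 1.9 Fxy 4.8 -2.1 Mz 0.04 yaw -28.3 xy 595.7 -14.2
```

It has dropped fully: the lid edge is 24 mm below the mouth. Now I'll screw clockwise, watching torque and force.

```bash
N=/dev/null
cat > cw.py <<'E'
import sys
exec(open("ok.py").read().replace("sys.exit(not 2.0<F[2]<11)","sys.exit(not (-12<F[2]<12 and abs(s['moment'][2])<0.6))"))
E
python3 -m inch '1 0 0 0 0 0 -3;1 0 0 0 0 0 0' >$N; python3 cw.py && python3 -m inch '1 0 0 0 0 0 -4;1 0 0 0 0 0 0' >$N && python3 cw.py && python3 -m inch '1 0 0 0 0 0 -4;1 0 0 0 0 0 0' >$N && python3 cw.py&& python3 -m inch '1 0 0 0 0 0 -4;1 0 0 0 0 0 0' >$N && python3 cw.py
```

```text
t 15.05 z 113.96 Fz 0.6 Fxy 6.3 -0.7 Mz 0.04 yaw -31.5 xy 595.7 -14.0
t 15.22 z 113.89 Fz 0.6 Fxy 5.0 -2.2 Mz -0.00 yaw -35.5 xy 595.5 -14.1
t 15.38 z 113.85 Fz -0.3 Fxy 5.7 -2.5 Mz -0.02 yaw -39.5 xy 595.5 -14.2
t 15.55 z 113.86 Fz 0.1 Fxy 5.3 -2.4 Mz 0.03 yaw -43.5 xy 595.5 -14.3
```

```bash
N=/dev/null
python3 -m inch '1 0.04 -0.02 0 0 0 -4;1 0 0 0 0 0 0' >$N; python3 cw.py && python3 -m inch '1 0 0 0 0 0 -4;1 0 0 0 0 0 0' >$N && python3 cw.py && python3 -m inch '1 0 0 0 0 0 -4;1 0 0 0 0 0 0' >$N && python3 cw.py&& python3 -m inch '1 0 0 0 0 0 -4;1 0 0 0 0 0 0' >$N && python3 cw.py
```

```text
t 15.72 z 113.67 Fz 1.0 Fxy 2.9 -1.7 Mz -0.08 yaw -47.5 xy 595.3 -14.5
t 15.88 z 113.73 Fz 1.2 Fxy 2.6 -2.2 Mz -0.01 yaw -51.4 xy 595.3 -14.5
t 16.05 z 113.76 Fz 0.7 Fxy 2.4 -1.1 Mz -0.00 yaw -55.3 xy 595.2 -14.5
t 16.22 z 113.71 Fz 0.8 Fxy 2.3 -2.1 Mz -0.03 yaw -59.3 xy 595.2 -14.5
```

Now the squeeze part: I'll follow down at about 0.05 mm per degree.

```bash
N=/dev/null
python3 -m inch '1 0 0 -0.02 0 0 -4;1 0 0 0 0 0 0' >$N; python3 cw.py && python3 -m inch '1 0 0 -0.02 0 0 -4;1 0 0 0 0 0 0' >$N && python3 cw.py && python3 -m inch '1 0 0 -0.02 0 0 -4;1 0 0 0 0 0 0' >$N && python3 cw.py&& python3 -m inch '1 0 0 -0.02 0 0 -4;1 0 0 0 0 0 0' >$N && python3 cw.py
```

```text
t 16.38 z 113.52 Fz 0.6 Fxy 1.3 -1.6 Mz -0.03 yaw -63.2 xy 595.1 -14.5
t 16.55 z 113.36 Fz 1.0 Fxy 0.5 -1.0 Mz -0.03 yaw -67.2 xy 595.1 -14.5
t 16.72 z 113.22 Fz 0.8 Fxy 0.4 -1.4 Mz -0.09 yaw -71.2 xy 595.1 -14.5
t 16.88 z 113.03 Fz 1.1 Fxy 1.4 0.3 Mz -0.12 yaw -75.2 xy 595.1 -14.4
```

```bash
N=/dev/null
python3 -m inch '1 0 0 -0.02 0 0 -4;1 0 0 0 0 0 0' >$N; python3 cw.py && python3 -m inch '1 0 0 -0.02 0 0 -4;1 0 0 0 0 0 0' >$N && python3 cw.py && python3 -m inch '1 0 0 -0.02 0 0 -4;1 0 0 0 0 0 0' >$N && python3 cw.py&& python3 -m inch '1 0 0 -0.02 0 0 -4;1 0 0 0 0 0 0' >$N && python3 cw.py&& python3 -m inch '1 0 0 -0.02 0 0 -3;1 0 0 0 0 0 0' >$N && python3 cw.py
```

```text
t 17.05 z 112.87 Fz 0.8 Fxy 0.3 -0.9 Mz -0.09 yaw -79.2 xy 595.2 -14.5
t 17.22 z 112.69 Fz 1.3 Fxy 0.4 0.6 Mz -0.16 yaw -83.2 xy 595.2 -14.5
t 17.38 z 112.48 Fz 0.1 Fxy -0.3 -0.3 Mz -0.08 yaw -87.2 xy 595.2 -14.5
t 17.55 z 112.28 Fz 0.8 Fxy 0.2 -0.9 Mz -0.16 yaw -91.2 xy 595.2 -14.6
t 17.72 z 112.19 Fz 0.4 Fxy -0.5 -1.6 Mz -0.13 yaw -94.1 xy 595.3 -14.6
```

```bash
N=/dev/null
python3 -m inch '1 0 0 -0.01 0 0 -2;1 0 0 0 0 0 0' >$N; python3 cw.py && python3 -m inch '1 0 0 -0.01 0 0 -2;1 0 0 0 0 0 0' >$N && python3 cw.py && python3 -m inch '1 0 0 -0.01 0 0 -1.5;1 0 0 0 0 0 0' >$N && python3 cw.py&& python3 -m inch '1 0 0 -0.01 0 0 -1.5;1 0 0 0 0 0 0' >$N && python3 cw.py&& python3 -m inch '1 0 0 -0.01 0 0 -1.5;1 0 0 0 0 0 0' >$N && python3 cw.py
```

```text
t 17.88 z 112.06 Fz -0.1 Fxy 0.4 -2.1 Mz -0.16 yaw -96.1 xy 595.2 -14.7
t 18.05 z 112.03 Fz 0.2 Fxy -0.3 -4.6 Mz 0.13 yaw -98.1 xy 595.1 -15.2
t 18.22 z 112.00 Fz 1.3 Fxy -1.1 -5.6 Mz 0.69 yaw -99.6 xy 595.0 -15.4
```

The torque has jumped to 0.69 N·m at 71° after the drop, with z at the home height. I'll hold still and read before deciding.

```bash
python3 -m inch '1 0 0 0 0 0 0;1 0 0 0 0 0 0;1 0 0 0 0 0 0' >/dev/null; python3 cw.py; python3 -m inch '1 0 0 0 0 0 0' >/dev/null; python3 cw.py;python3 -m inch '1 0 0 -0.02 0 0 -0.4;1 0 0 0 0 0 0' >/dev/null; python3 cw.py
python3 - <<'E'
from h import *
st()
c=camera("wrist"); cv2.imwrite("pics/w6.png",c["frame"])
E
```

```text
t 18.47 z 111.99 Fz 0.5 Fxy -0.9 -5.9 Mz 0.61 yaw -99.5 xy 595.0 -15.4
t 18.55 z 111.97 Fz 1.7 Fxy -1.1 -5.3 Mz 0.63 yaw -99.5 xy 595.0 -15.4
t 18.72 z 111.99 Fz 1.5 Fxy -0.1 -5.1 Mz 1.08 yaw -99.9 xy 595.0 -15.4
t 18.7167 p [595.01 -15.42 111.99] q [ 17.84   2.73  -7.17   0.08 -80.19 -27.75] F [-0.14 -5.11  1.46] M [-1.71  0.33  1.08] w 0.7249536049424636 65.9357300527773
[[-0.1719, -0.9851, -0.0012], [-0.9851, 0.172, -0.0018], [0.002, 0.0009, -1.0]]
```

This is a hard stop: torque rises about 1.1 N·m per degree, 71° after the drop, at home height. I'll unload the residual torque and side force, then let go and rise.

```bash
python3 -m inch '1 0 -0.04 0.02 0 0 0.4;1 0 0 0 0 0 0;1 0 0 0 0 0 0' >/dev/null; python3 cw.py
```

```text
t 19.02 z 112.00 Fz 1.1 Fxy -1.4 -4.8 Mz 0.94 yaw -99.7 xy 595.1 -15.4
```

```bash
python3 -m inch '1 0 -0.04 0 0 0 0.5;1 0 0 0 0 0 0;1 0 0 0 0 0 0' >/dev/null; python3 cw.py;  python3 -m inch '1 0 0 0 0 0 0.3;1 0 0 0 0 0 0;1 0 0 0 0 0 0' >/dev/null; python3 cw.py
```

```text
t 19.27 z 111.99 Fz 2.5 Fxy -3.6 -3.9 Mz 0.65 yaw -99.3 xy 595.1 -15.5
t 19.52 z 111.98 Fz 1.9 Fxy -3.2 -4.0 Mz 0.34 yaw -99.0 xy 595.1 -15.4
```

```bash
python3 -m inch '-1 0 0 0 0 0 0;-1 0 0 0 0 0 0;-1 0 0 0 0 0 0;-1 0 0 0 0 0 0;-1 0 0 0 0 0 0;-1 0 0 0 0 0 0'; python3 -m inch '-1 0 0 1 0 0 0;-1 0 0 2 0 0 0;-1 0 0 3 0 0 0;-1 0 0 3 0 0 0;-1 0 2.5 0 0 0 0;-1 0 2.5 0 0 0 0;-1 0 2.5 0 0 0 0;-1 0 0 0 0 0 0'; python3 -m inch '-1 0 0 0 0 0 0;-1 0 0 0 0 0 0'
python3 - <<'E'
from fit import *
c=camera("wrist"); cv2.imwrite("pics/w7.png",c["frame"]); st(); red(c,143.5)
n=camera("scene")
t=camera("top"); red(t,143.5)
cv2.imwrite("pics/s7.png",cv2.resize(n["frame"][180:280,270:380],None,fx=5,fy=5,interpolation=cv2.INTER_CUBIC))
E
```

```text
time: 20.02
eef_pos: [595.6, -15.1, 112.0]
tool_rot: [[-0.156, -0.988, 0.0], [-0.988, 0.156, 0.0], [-0.0, -0.0, -1.0]]
wrist_force: [0.6, -0.1, -0.5]
width: 1.0
finger_force: 0.0
time: 20.68
eef_pos: [595.4, 63.0, 202.6]
tool_rot: [[-0.154, -0.988, 0.001], [-0.988, 0.154, 0.001], [-0.001, -0.0, -1.0]]
wrist_force: [-0.2, -1.0, -0.5]
width: 1.001
finger_force: 0.0
time: 20.85
eef_pos: [595.5, 59.5, 202.6]
tool_rot: [[-0.156, -0.988, 0.0], [-0.988, 0.156, -0.0], [0.0, -0.0, -1.0]]
wrist_force: [0.2, 0.5, -0.4]
width: 1.001
finger_force: 0.0
t 20.9 p [595.53  59.11 202.46] q [ 24.85   1.97   1.52   0.02 -89.53 -33.87] F [0.71 0.3  0.47] M [-0.1  -0.    0.04] w 1.001059182709995 0.0
[[-0.1568, -0.9876, 0.0004], [-0.9876, 0.1568, -0.0002], [0.0001, -0.0004, -1.0]]
red [ 245   35  110  114 9760] [299.31  91.55] ell ((299.43304443359375, 91.45610809326172), (109.7265396118164, 113.52296447753906), 168.23194885253906) [594.77 -14.98 143.5 ] [594.69 -15.01 143.5 ]
red [339 162  25  26 457] [351.52 175.46] ell ((351.2219543457031, 175.13645935058594), (23.487585067749023, 25.478195190429688), 30.364030838012695) [593.14 -13.   143.5 ] [593.94 -12.24 143.5 ]
red [434 264  26  24 487] [446.45 275.27] ell ((446.4811706542969, 275.2727355957031), (23.377460479736328, 25.89687728881836), 114.13655853271484) [ 346.5  -256.02  143.5 ] [ 346.5 -256.1  143.5]
```

View pics/w7.png

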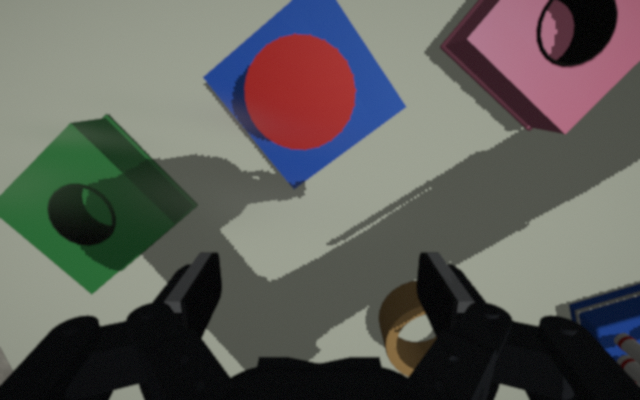

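The lid sits centred on the canister at (299,91) px, and its surroundings are undisturbed. I'll regrip centred and feel with a small torque to confirm it's at the stop.

```bash
python3 -m inch '-1 0 -2.5 0 0 0 0;-1 0 -2.5 0 0 0 0;-1 0 -2.47 0 0 0 0;-1 0 0 0 0 0 0;-1 0 0 -3 0 0 0;-1 0 0 -3 0 0 0;-1 0 0 -2 0 0 0;-1 0 0 -1 0 0 0' >/dev/null; python3 -m inch '-1 0 0 0 0 0 0;-1 0 0 0 0 0 0;1 0 0 0 0 0 0;1 0 0 0 0 0 0;1 0 0 0 0 0 0;1 0 0 0 0 0 0;1 0 0 0 0 0 0;1 0 0 0 0 0 0'; python3 cw.py; python3 -m inch '1 0 0 0 0 0 -0.5;1 0 0 0 0 0 0' >/dev/null; python3 cw.py && python3 -m inch '1 0 0 0 0 0 -0.5;1 0 0 0 0 0 0' >/dev/null && python3 cw.py
```

```text
time: 22.33
eef_pos: [596.0, -15.0, 114.5]
tool_rot: [[-0.156, -0.988, 0.002], [-0.988, 0.156, -0.0], [-0.0, -0.002, -1.0]]
wrist_force: [-3.9, 0.7, 5.0]
width: 0.725
finger_force: 63.9
t 22.33 z 114.52 Fz 5.0 Fxy -3.9 0.7 Mz 0.18 yaw -99.0 xy 596.0 -15.0
t 22.50 z 114.49 Fz 5.0 Fxy -3.8 -0.1 Mz 0.29 yaw -99.5 xy 595.9 -15.1
t 22.67 z 114.46 Fz 5.6 Fxy -4.1 0.3 Mz 0.35 yaw -100.0 xy 595.8 -15.1
```

```bash
cat cw.py | sed 's/<0.6/<0.75/' > cw2.py; N=/dev/null; python3 -m inch '1 0.02 0 0.05 0 0 -0.5;1 0 0 0 0 0 0' >$N; python3 cw2.py && python3 -m inch '1 0 0 0 0 0 -0.5;1 0 0 0 0 0 0' >$N && python3 cw2.py && python3 -m inch '1 0 0 0 0 0 -0.5;1 0 0 0 0 0 0' >$N && python3 cw2.py && python3 -m inch '1 0 0 0 0 0 -0.5;1 0 0 0 0 0 0' >$N && python3 cw2.py
```

```text
t 22.83 z 114.44 Fz 6.5 Fxy -5.9 -0.4 Mz 0.55 yaw -100.5 xy 595.7 -15.1
t 23.00 z 114.43 Fz 5.4 Fxy -6.0 -0.5 Mz 0.73 yaw -101.0 xy 595.6 -15.2
t 23.17 z 114.43 Fz 5.9 Fxy -5.8 0.1 Mz 1.01 yaw -101.4 xy 595.5 -15.2
```

Torque rises steadily to 1.0 N·m with almost no further travel, so it's firmly at its stop. I'll unload and release.

```bash
python3 -m inch '1 0 0 0 0 0 0.7;1 0 0 0 0 0 0.7;1 0 0 0 0 0 0' >/dev/null; python3 cw2.py; python3 -m inch '-1 0 0 0 0 0 0;-1 0 0 0 0 0 0;-1 0 0 0 0 0 0;-1 0 0 0 0 0 0;-1 0 0 0 0 0 0;-1 0 0 0 0 0 0' >/dev/null; python3 cw2.py; python3 -m inch '-1 0 0 1 0 0 0;-1 0 0 2 0 0 0;-1 0 0 3 0 0 0;-1 0 0 3 0 0 0;-1 0 2.5 0 0 0 0;-1 0 2.5 0 0 0 0;-1 0 2.5 0 0 0 0;-1 0 0 0 0 0 0'
python3 - <<'E'
from h import *
c=camera("wrist"); red(c,143.5); n=camera("scene")
cv2.imwrite("pics/s8.png",cv2.resize(n["frame"][190:310,180:340],None,fx=5,fy=5,interpolation=cv2.INTER_CUBIC))
E
```

```text
t 23.42 z 114.46 Fz 6.2 Fxy -5.7 -0.1 Mz 0.27 yaw -100.1 xy 595.7 -15.2
t 23.92 z 112.40 Fz -0.5 Fxy -0.7 -0.3 Mz -0.01 yaw -100.1 xy 595.7 -15.0
time: 24.58
eef_pos: [595.7, 63.3, 203.1]
tool_rot: [[-0.173, -0.985, 0.001], [-0.985, 0.173, 0.001], [-0.001, -0.0, -1.0]]
wrist_force: [0.2, -0.3, -0.0]
width: 1.001
finger_force: 0.0
red [ 241   28  111  115 9888] [295.48  84.72] ell ((295.7776184082031, 84.7099380493164), (110.24030303955078, 114.92692565917969), 169.96246337890625) [595.13 -15.15 143.5 ] [594.96 -15.12 143.5 ]
```

View pics/s8.png

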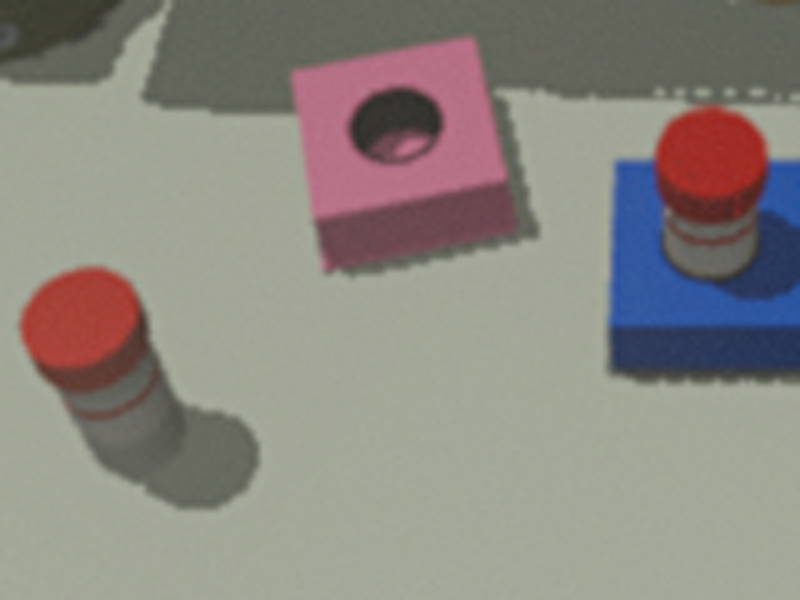

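The scene crop shows the red lid level on the canister in the blue holder, at about (712,165) in the crop. The closed canister stands undisturbed at (100,370), and the arm is clear. Handing in.

```bash
python3 -c "from station import hand_in; print(hand_in())"
```

```text
the job is handed in; nothing more can be done
None
```

I handed the job in with the red lid on the canister: it dropped into the thread under about 9 N, then turned about 72° clockwise to a hard stop at about 1.1 N·m (I took it to be home from the angle and torque), and the gripper is clear.

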